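Tip the grooming pieces into the vanity rinse hopper and fire the rinse

ROBOT

A 6-joint arm with a two-finger parallel gripper is mounted at the origin on the work surface. World frame = base frame: x ahead of the robot, y to its left, z up, the work surface at z = 0. Lengths are in m, angles in degrees, forces in N, time in s.
With the tool pointing down it reaches from about 0.15 to 0.775 m from the base axis. Payload 6.1 kg.
Tool frame: the origin (TCP) lies midway between the tips of the shut fingers; the grasp point (between the pads) lies 19 mm behind it; z points along the fingers, y is the line along which they close (so a half turn about z gives the same grasp; the last joint's range is limited). The gripper opens to 85 mm and grips with 20 to 120 N. Pads are 22 mm wide; open, the fingers measure 114 mm over their backs; the gripper's body (76 mm by 85 mm) begins 54 mm behind the grasp point. The pads swing forward as they close: fully open they stand 13 mm farther back than shut.
Start: joints at [-64.515, 7.208, -2.269, 80.523, 0, 90], TCP at [0.226, -0.474, 0.201] pointing down, gripper open.
Joint ranges: [-155.77, 155.77], [-54.66, 111.73], [-72.52, 77.12], [-102.08, 115.82], [-83.92, 84.16], [-180, 180]. Speed limits (degrees/s): [136.94, 136.94, 172.46, 180, 180, 180].

INTERFACE

Orientations are given as [roll, pitch, yaw] about the fixed x, y, z axes, in that order (R = Rz(yaw) Ry(pitch) Rx(roll)).
In Python, from station import robot, claw, kin, camera, job gives the robot as it stands. Calls block until the motion is done:
- robot.movep(position, orientation): joint-space move of the TCP to a pose.
- robot.servo_line(position, orientation=None, rate=0.15): straight line of the TCP; orientation=None keeps the orientation; rate is the mean speed in m/s.
- robot.goto_joints(angles): joint-space move.
- claw.set_gripper(opening, squeeze=None): finger opening in m; squeeze is the grip in N (None keeps the last); returns when the fingers have stopped.
- robot.wait(seconds).
- kin.ik(position, orientation): joint angles nearest the present ones, or None.
- robot.observe(): the state.
- camera(name): name is "scene" or "top"; returns a dict with "img" (480x640x3 uint8, blue, green, red), "depth" (480x640 float32, m along the optical axis (not along the pixel's ray), 0 where there is no reading), "fx", "fy", "cx", "cy" (pixels), "k1" (the pictures are not rectified: a ray, as slopes to the right and down, at radius r is drawn at 1 + k1 r^2 times it, then the intrinsics apply), "xyz" and "attitude" of the camera in the world. Camera axes: x right, y up, looking along -z (the intrinsics and any distortion apply to the point x, -y, -z); pixel columns grow to the right and rows downward; lengths in m; the calibration is good to about 2 mm. A picture is of the moment at which its call begins.
A pose or a line that the arm cannot do raises robot.PlanningError and nothing moves.
- job.hand_in(): hands the job in; it is judged then, once.
The state is a dict: "clock": time; "q": joint angles; "qd": joint speeds; "tau": joint torques, N m; "ee_pos": TCP position; "tcp_rot": TCP orientation; "ft_force": force on the tool from outside, world axes, zero at the start; "wrist_torque": the same for the moment, N m; "opening": finger opening in m; "gripper_force": force on a finger pad.
Only numpy, scipy, OpenCV 4.12 (cv2) and the standard library are available. Lean on these libraries where they do the work, as an engineer would, in place of code of your own. Each camera call takes 0.05 s, during which the arm holds its last target. There are 200 camera calls.

TASK

Slide the glass cover of the rinse hopper fully open and gather all the nail brushes and terracotta foot stones that lie loose on the vanity top into the walnut scoop tray, so that every piece lies in it together; then pick up the tray by its raised grip and tip them all into the rinse hopper, keeping it tipped over the hopper until every piece is in (anything that misses goes back into the tray and is tipped in again). Set the empty tray back down flat on its cork mat, slide the glass cover fully shut again, then squeeze the trigger of the fixed rinse handset fully home for about half a second and let it spring back out. Leave the saucer with the earrings, the bangle and the comb alone.

Things in the scene. Friction and masses are not known exactly. Their poses are not given: they have to be found in the camera images.
- tray: Walnut scoop tray, 172 mm wide (x), 250 mm long (y), 0.26 kg, origin at the centre of its underside, on the mat at first. Floor 6 mm thick; walls 10 to 12 mm thick, tops 40 mm above the underside, on the -x, +x and -y sides. The +y end is open, with no lip: pour there.
- tray_grip (a point): Middle of the tray's raised grip, 66 mm above the tray's underside: an upright panel in the middle of the tray's -x wall, 12 mm thick (tray x; pinch across it), 90 mm long (tray y), top 12 mm above this point. Axes as the tray's.
- mat: Fixed cork mat 220 mm (x) by 290 mm (y), 4 mm thick, origin at the centre of its underside. The tray's home, with the tray's axes roughly along the mat's.
- hopper: Fixed rinse station, origin on the vanity top under the centre of its white square hopper: 230 mm square, rim 140 mm high, mouth 214 mm square inside, steel walls sloping in to a floor 30 mm up. A pump housing of the same height extends 210 mm on its +y side; the -y side is free to tip over. The rinse handset stands in front (-x side).
- squeeze (a point): Where to squeeze the handset from above, 125 mm above the vanity top; axes as the hopper's. Fixed black grip bar along y, 130 mm long, 112 to 138 mm high, x from 0 to 22 mm of this point. Parallel trigger plate before it, outer face at x = -32 mm released, -19 mm squeezed: pinch along x, 54 mm wide at first, 41 mm when home. Pivot block from y = 55 mm on.
- cover (a joint): Slide of the hopper's glass cover, a 6 mm plate lying on the rim: 0 shut over the mouth, grows as it slides towards the hopper's +y, 0.19 m fully open over the pump housing. Slides with 1.5 N and stays where left.
- cover_grip (a point): On the cover's steel grip strip (moves with the cover), 10 mm below its top edge, 170 mm above the vanity top. The upright strip stands on the cover near its -y edge, 120 mm long along the hopper's x, 10 mm thick along y, 32 mm above the glass: pinch it along y.
- trigger (a joint): Angle of the sprung trigger: 0 released, 0.24 rad fully home against its stop; needs about 7 N at the squeeze point.
- stone_1: Terracotta foot stone, rounded block 64 mm long (x), 38 mm wide (y), 28 mm high; origin at the centre of its underside, z up as it lies at the start. May be absent. Starts in the tray.
- brush_3: Wooden nail brush with white bristles under it, 64 mm long (x), 38 mm wide (y), 28 mm high; origin at the centre of its underside, z up as it lies at the start. May be absent. Starts in the tray.
- stone_2: Terracotta foot stone, rounded block 64 mm long (x), 38 mm wide (y), 28 mm high; origin at the centre of its underside, z up as it lies at the start. May be absent. 
- stone_3: Terracotta foot stone, rounded block 64 mm long (x), 38 mm wide (y), 28 mm high; origin at the centre of its underside, z up as it lies at the start. May be absent. 
- brush_1: Wooden nail brush with white bristles under it, 64 mm long (x), 38 mm wide (y), 28 mm high; origin at the centre of its underside, z up as it lies at the start. May be absent. 
- brush_2: Wooden nail brush with white bristles under it, 64 mm long (x), 38 mm wide (y), 28 mm high; origin at the centre of its underside, z up as it lies at the start. May be absent. 
- saucer: White porcelain saucer, 120 mm across, 14 mm high, with two pearl studs; leave alone. Origin under its centre.
- bangle: Silver bangle, 68 mm across, 12 mm high; leave alone. Origin under its centre.
- comb: Black wide-tooth comb, 170 mm long (x), 40 mm wide; leave alone. Origin under its centre.

How it is judged (in metres and radians):
On the way, in this order (a step that is already met when the one before it is completed fails the run):
1. every piece present lies in the tray together, let go of (x of stone_1 in the frame of tray between -0.08 and 0.08 m and y of stone_1 in the frame of tray between -0.125 and 0.125 m and z of stone_1 in the frame of tray between 0 and 0.075 m and contact force between the fingers and stone_1 below 0.3 N and x of brush_3 in the frame of tray between -0.08 and 0.08 m and y of brush_3 in the frame of tray between -0.125 and 0.125 m and z of brush_3 in the frame of tray between 0 and 0.075 m and contact force between the fingers and brush_3 below 0.3 N and x of brush_1 in the frame of tray between -0.08 and 0.08 m and y of brush_1 in the frame of tray between -0.125 and 0.125 m and z of brush_1 in the frame of tray between 0 and 0.075 m and contact force between the fingers and brush_1 below 0.3 N and x of stone_2 in the frame of tray between -0.08 and 0.08 m and y of stone_2 in the frame of tray between -0.125 and 0.125 m and z of stone_2 in the frame of tray between 0 and 0.075 m and contact force between the fingers and stone_2 below 0.3 N and x of brush_2 in the frame of tray between -0.08 and 0.08 m and y of brush_2 in the frame of tray between -0.125 and 0.125 m and z of brush_2 in the frame of tray between 0 and 0.075 m and contact force between the fingers and brush_2 below 0.3 N and x of stone_3 in the frame of tray between -0.08 and 0.08 m and y of stone_3 in the frame of tray between -0.125 and 0.125 m and z of stone_3 in the frame of tray between 0 and 0.075 m and contact force between the fingers and stone_3 below 0.3 N), for 0.2 s.
2. the tray is tipped (over 35 degrees) over the hopper and every piece is in the hopper (x of stone_1 in the frame of hopper between -0.108 and 0.108 m and y of stone_1 in the frame of hopper between -0.108 and 0.108 m and z of stone_1 in the frame of hopper between 0.01 and 0.14 m and x of brush_3 in the frame of hopper between -0.108 and 0.108 m and y of brush_3 in the frame of hopper between -0.108 and 0.108 m and z of brush_3 in the frame of hopper between 0.01 and 0.14 m and x of brush_1 in the frame of hopper between -0.108 and 0.108 m and y of brush_1 in the frame of hopper between -0.108 and 0.108 m and z of brush_1 in the frame of hopper between 0.01 and 0.14 m and x of stone_2 in the frame of hopper between -0.108 and 0.108 m and y of stone_2 in the frame of hopper between -0.108 and 0.108 m and z of stone_2 in the frame of hopper between 0.01 and 0.14 m and x of brush_2 in the frame of hopper between -0.108 and 0.108 m and y of brush_2 in the frame of hopper between -0.108 and 0.108 m and z of brush_2 in the frame of hopper between 0.01 and 0.14 m and x of stone_3 in the frame of hopper between -0.108 and 0.108 m and y of stone_3 in the frame of hopper between -0.108 and 0.108 m and z of stone_3 in the frame of hopper between 0.01 and 0.14 m and angle between tray's own z axis and vertical above 0.6 rad and horizontal distance between tray and hopper below 0.25 m), for 0.1 s.
3. the tray is back flat on its mat, let go of (x of tray in the frame of mat between -0.05 and 0.05 m and y of tray in the frame of mat between -0.05 and 0.05 m and z of tray in the frame of mat between 0 and 0.015 m and angle between tray's own z axis and vertical below 0.08 rad and linear speed of tray below 0.02 m/s and contact force between the fingers and tray below 0.3 N), for 0.2 s.
4. the trigger is squeezed fully home with every piece in the hopper and the cover shut (within 12 mm) (x of stone_1 in the frame of hopper between -0.108 and 0.108 m and y of stone_1 in the frame of hopper between -0.108 and 0.108 m and z of stone_1 in the frame of hopper between 0.01 and 0.14 m and x of brush_3 in the frame of hopper between -0.108 and 0.108 m and y of brush_3 in the frame of hopper between -0.108 and 0.108 m and z of brush_3 in the frame of hopper between 0.01 and 0.14 m and x of brush_1 in the frame of hopper between -0.108 and 0.108 m and y of brush_1 in the frame of hopper between -0.108 and 0.108 m and z of brush_1 in the frame of hopper between 0.01 and 0.14 m and x of stone_2 in the frame of hopper between -0.108 and 0.108 m and y of stone_2 in the frame of hopper between -0.108 and 0.108 m and z of stone_2 in the frame of hopper between 0.01 and 0.14 m and x of brush_2 in the frame of hopper between -0.108 and 0.108 m and y of brush_2 in the frame of hopper between -0.108 and 0.108 m and z of brush_2 in the frame of hopper between 0.01 and 0.14 m and x of stone_3 in the frame of hopper between -0.108 and 0.108 m and y of stone_3 in the frame of hopper between -0.108 and 0.108 m and z of stone_3 in the frame of hopper between 0.01 and 0.14 m and value of joint cover below 0.012 m and value of joint trigger above 0.19 rad), for 0.2 s.
At the end, for the whole second after the job is handed in: every piece present lies in the hopper, below its rim and at rest; the cover is shut (within 12 mm); the tray is flat on the mat (origin within 50 mm of the mat's centre along each axis), at rest and released; the trigger is back out (below 0.04 rad) (all of step 3 and x of stone_1 in the frame of hopper between -0.108 and 0.108 m and y of stone_1 in the frame of hopper between -0.108 and 0.108 m and z of stone_1 in the frame of hopper between 0.01 and 0.14 m and x of brush_3 in the frame of hopper between -0.108 and 0.108 m and y of brush_3 in the frame of hopper between -0.108 and 0.108 m and z of brush_3 in the frame of hopper between 0.01 and 0.14 m and x of brush_1 in the frame of hopper between -0.108 and 0.108 m and y of brush_1 in the frame of hopper between -0.108 and 0.108 m and z of brush_1 in the frame of hopper between 0.01 and 0.14 m and x of stone_2 in the frame of hopper between -0.108 and 0.108 m and y of stone_2 in the frame of hopper between -0.108 and 0.108 m and z of stone_2 in the frame of hopper between 0.01 and 0.14 m and x of brush_2 in the frame of hopper between -0.108 and 0.108 m and y of brush_2 in the frame of hopper between -0.108 and 0.108 m and z of brush_2 in the frame of hopper between 0.01 and 0.14 m and x of stone_3 in the frame of hopper between -0.108 and 0.108 m and y of stone_3 in the frame of hopper between -0.108 and 0.108 m and z of stone_3 in the frame of hopper between 0.01 and 0.14 m and value of joint cover below 0.012 m and value of joint trigger below 0.04 rad and linear speed of each of stone_1, brush_3, brush_1, stone_2, brush_2, stone_3 below 0.03 m/s); the robot touches nothing.
It fails at once if the saucer, bangle or comb is moved more than 30 mm (distance of any of saucer, bangle, comb from where it was at the start of the episode above 0.03 m).
Of stone_1, brush_3, brush_1, stone_2, brush_2, stone_3 only 4 to 6 are there at a start; the rules pass over those that are not, and their reading is None.
At some moment in a run one of brush_1, stone_2, brush_2, stone_3 may be knocked a few centimetres aside while the robot is not near it.
It also fails if it takes over 210 s, if anything falls off the work surface, if the arm or the gripper's body presses on something with over 40 N, if the wrist force passes 120 N, or if a joint passes its speed limit or range.

## Working session

There is one attempt and no reset: what is moved stays moved. The work goes in short steps, each a Python script; the robot and the scene stay as the last script left them, time stands still between calls to the robot, and variables do not carry over. Pictures are saved under pics/ and viewed, at most 14 in all, crops included, and the job is handed in when it is done.

```bash
ls; mkdir -p pics; cat > h.py <<'E'
import numpy as np, cv2
from scipy.spatial.transform import Rotation as Ro
from station import robot, claw, kin, camera, job
def Rcam(c):
    a=np.array(c["attitude"],float)
    if a.shape==(3,3): return a
    return Ro.from_euler('xyz',a,degrees=True).as_matrix()
def cloud(c):
    """world xyz per pixel from depth"""
    K=np.array([[c["fx"],0,c["cx"]],[0,c["fy"],c["cy"]],[0,0,1.]])
    v,u=np.mgrid[0:480,0:640].astype(np.float32)
    s=cv2.undistortPoints(np.stack([u.ravel(),v.ravel()],1)[:,None],K,np.array([c["k1"],0,0,0.]))[:,0]
    d=c["depth"].ravel()
    p=np.stack([s[:,0]*d,-s[:,1]*d,-d],1)
    return (p@Rcam(c).T+np.array(c["xyz"])).reshape(480,640,3)
E
python3 - <<'E'
from h import *
for n in("top","scene"):
    c=camera(n); cv2.imwrite(f"pics/{n}0.png",c["img"]); np.savez(f"{n}0.npz",**c)
    print({k:v for k,v in c.items() if k not in("img","depth")})
    P=cloud(c); print(P[::80,::80].round(3).tolist() if n=="top" else "")
print(robot.observe())
E
```

```text
pics
{'fx': 461.2388987039338, 'fy': 461.2388987039338, 'cx': 319.58766532815997, 'cy': 235.29018833223304, 'k1': -0.10437966312208391, 'xyz': array([ 0.37894858, -0.09939746,  1.12445049]), 'attitude': array([  6.41656205,   0.85151286, -91.48944662])}
[[[1.55, 1.189, -0.433], [1.547, 0.865, -0.494], [1.552, 0.547, -0.548], [1.537, 0.218, -0.561], [1.549, -0.106, -0.601], [1.55, -0.438, -0.615], [1.547, -0.776, -0.61], [1.55, -1.125, -0.602]], [[1.359, 1.391, -0.753], [0.944, 0.548, 0.0], [0.927, 0.322, 0.003], [0.917, 0.11, 0.002], [0.91, -0.098, -0.003], [0.903, -0.304, 0.001], [0.872, -0.491, 0.062], [0.85, -0.67, 0.113]], [[0.734, 0.77, -0.001], [0.678, 0.455, 0.139], [0.668, 0.263, 0.146], [0.702, 0.11, -0.001], [0.693, -0.092, 0.009], [0.69, -0.292, 0.001], [0.686, -0.497, -0.001], [0.683, -0.708, -0.001]], [[0.503, 0.67, 0.109], [0.495, 0.448, 0.138], [0.493, 0.273, 0.109], [0.499, 0.11, 0.004], [0.494, -0.087, -0.001], [0.488, -0.282, 0.003], [0.483, -0.483, -0.003], [0.477, -0.687, 0.002]], [[0.308, 0.745, -0.0], [0.309, 0.521, -0.002], [0.308, 0.307, 0.011], [0.304, 0.113,
[... 505 characters left out ...]
6,   0.67766608, 112.82594907])}

{'clock': 0.1, 'q': array([-6.45137145e+01,  7.23780445e+00, -2.32048027e+00,  8.05242634e+01,
       -9.28965221e-04,  9.00006115e+01]), 'qd': array([ 0.0341584 ,  0.01056151,  0.18415451,  0.07232048, -0.02005015,
       -0.06743958]), 'tau': array([-1.00165085e-03, -4.36898446e+01,  3.53607917e+01,  1.35363056e-02,
       -7.04279933e-05,  1.25326667e-05]), 'ee_pos': array([ 0.22572132, -0.47353853,  0.20010757]), 'tcp_rot': array([-1.79917452e+02,  9.29845233e-04,  2.54856753e+01]), 'ft_force': array([0.01502196, 0.0360719 , 0.30375967]), 'wrist_torque': array([-0.0244443 , -0.02065809,  0.04863973]), 'gripper_force': 0.0, 'opening': 0.08519750673788079}
```

View pics/top0.png

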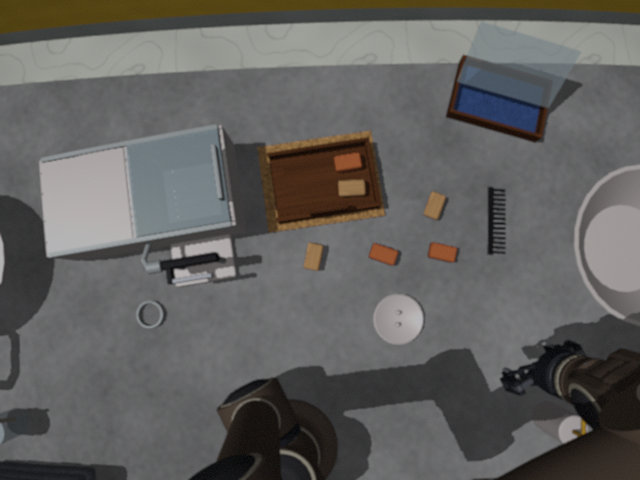

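View pics/scene0.png

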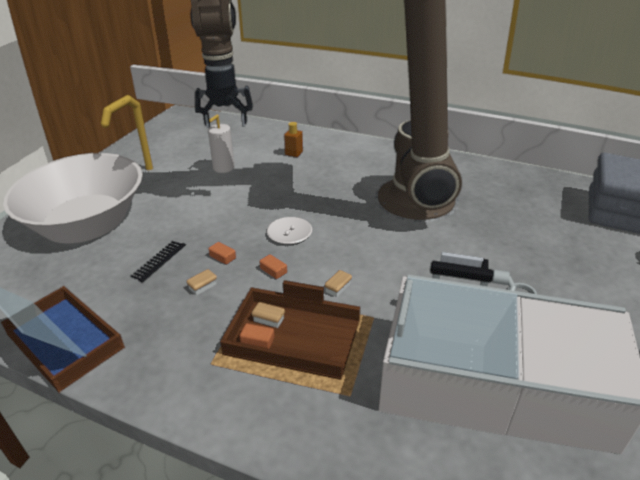

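The top picture shows the hopper with its shut cover at (180,185) and the strip at (220,172). The tray is at (325,180), holding a stone at (348,161) and a brush at (351,188). The loose pieces are brushes at (314,256) and (435,205) and stones at (384,254) and (443,252); the handset is at (195,262).

```bash
cat >> h.py <<'E'
def rect(P,m,name=""):
    q=P[m][:,:2].astype(np.float32)
    if len(q)<15: return None
    (x,y),(w,h),a=cv2.minAreaRect(q*1000)
    if w<h: w,h,a=h,w,a+90
    a=(a+90)%180-90
    return dict(n=name,x=round(x/1000,4),y=round(y/1000,4),L=round(w),W=round(h),ang=round(a,1),z=round(float(np.median(P[m][:,2])),4))
def blobs(m,mn):
    m=cv2.morphologyEx(m.astype(np.uint8),cv2.MORPH_OPEN,np.ones((3,3)))
    n,l,s,_=cv2.connectedComponentsWithStats(m)
    return [l==i for i in range(1,n) if s[i,4]>=mn]
def pieces(c):
    """rects at top-surface heights, from rays cast onto the z=28 mm plane (via depth median)"""
    P=cloud(c); hsv=cv2.cvtColor(c["img"],cv2.COLOR_BGR2HSV); H,S,V=[hsv[...,i].astype(int) for i in range(3)]
    st=(H<12)&(S>150)&(V>120); br=(H>=10)&(H<25)&(S>70)&(V>130)
    out=[]
    for nm,m in(("stone",st),("brush",br)):
        for b in blobs(m&(P[...,0]>.1)&(P[...,0]<.85)&(P[...,2]<.12),80):
            bb=b&(P[...,2]>np.median(P[b][:,2])-.006)
            r=rect(P,bb,nm)
            if r and r["L"]<110: r["px"]=tuple(np.argwhere(b).mean(0)[::-1].round().astype(int)); out.append(r)
    return out
E
python3 - <<'E'
from h import *
c=dict(np.load("top0.npz")); P=cloud(c)
for r in pieces(c): print(r)
img=c["img"]; hsv=cv2.cvtColor(img,cv2.COLOR_BGR2HSV)
z=P[...,2]; X=P[...,0];Y=P[...,1]
for nm,lo,hi,box in(("traywall",.036,.052,(.38,.72,-.25,.13)),("traygrip",.07,.09,(.38,.72,-.25,.13)),("strip",.158,.19,(.4,.75,.0,.5)),("rim",.125,.15,(.35,.8,.1,.7)),("bar",.11,.145,(.3,.42,.1,.45)),("handset",.09,.15,(.25,.47,.1,.45))):
    m=(z>lo)&(z<hi)&(X>box[0])&(X<box[1])&(Y>box[2])&(Y<box[3])
    print(rect(P,m,nm),m.sum())
# dark bar
m=(hsv[...,2]<50)&(X>.3)&(X<.5)&(Y>.1)&(Y<.45)&(z>.1); print(rect(P,m,"blackbar"))
for x0,x1,y0,y1 in((150,240,220,290),):
    print((z[y0:y1:6,x0:x1:8]*1000).round().astype(int))
cv2.imwrite("pics/crop0.png",cv2.resize(img[110:300,130:400],None,fx=2.9,fy=2.9,interpolation=cv2.INTER_CUBIC))
E
```

```text
{'n': 'stone', 'x': 0.6812, 'y': -0.1578, 'L': 59, 'W': 35, 'ang': -82.6, 'z': 0.039, 'px': (np.int64(347), np.int64(161))}
{'n': 'stone', 'x': 0.4542, 'y': -0.2359, 'L': 60, 'W': 34, 'ang': 69.8, 'z': 0.0286, 'px': (np.int64(383), np.int64(254))}
{'n': 'stone', 'x': 0.4547, 'y': -0.3789, 'L': 61, 'W': 33, 'ang': 76.7, 'z': 0.0286, 'px': (np.int64(442), np.int64(252))}
{'n': 'brush', 'x': 0.7482, 'y': -0.1169, 'L': 65, 'W': 16, 'ang': -81.4, 'z': 0.0052, 'px': (np.int64(329), np.int64(139))}
{'n': 'brush', 'x': 0.7347, 'y': -0.0168, 'L': 50, 'W': 16, 'ang': -80.1, 'z': 0.0051, 'px': (np.int64(290), np.int64(145))}
{'n': 'brush', 'x': 0.6805, 'y': -0.1574, 'L': 59, 'W': 32, 'ang': -81.5, 'z': 0.0391, 'px': (np.int64(347), np.int64(161))}
{'n': 'brush', 'x': 0.6147, 'y': -0.1649, 'L': 58, 'W': 34, 'ang': 88.3, 'z': 0.0385, 'px': (np.int64(351), np.int64(187))}
{'n': 'brush', 'x': 0.5694, 'y': -0.3644, 'L': 59, 'W': 34, 'ang': -23.9, 'z': 0.029, 'px': (np.int64(434), np.int64(205))}
{'n': 'brush', 'x': 0.5541, 'y': -0.2056, 'L': 45, 'W': 13, 'ang': -79.5, 'z': 0.0055, 'px': (np.int64(36
[... 947 characters left out ...]
n': 'blackbar', 'x': 0.4414, 'y': 0.1987, 'L': 128, 'W': 51, 'ang': -66.4, 'z': 0.1376}
[[149 147 151 149 146 150 145 147 147 152 136  94]
 [146 150 149 148 147 148 142 146 140 146 139 107]
 [146 148 132 143 144 146 128 106  93  69  48  26]
 [142 145 119 102  79  59  43  18  19  18  12  -5]
 [104  57  36  15  16  19  17  13  17  18  13   2]
 [  2   1   1  12  18  17  17  16  16  17  18   3]
 [  3   3   1  19  17 136 139 140 140  17  15  -4]
 [134 139 139 138 142 139 140 138 127  54  13   2]
 [139 139 137 128  36  14  15  17  11  16  16  -1]
 [  0   3 136 123  13  15 134 137  16  20  16   1]
 [  3   1   0 136 137 132  17  15   5   1  -1   2]
 [  2  -2   0   2   0  -1  -3  -1   5   2   2  -1]]
```

View pics/crop0.png

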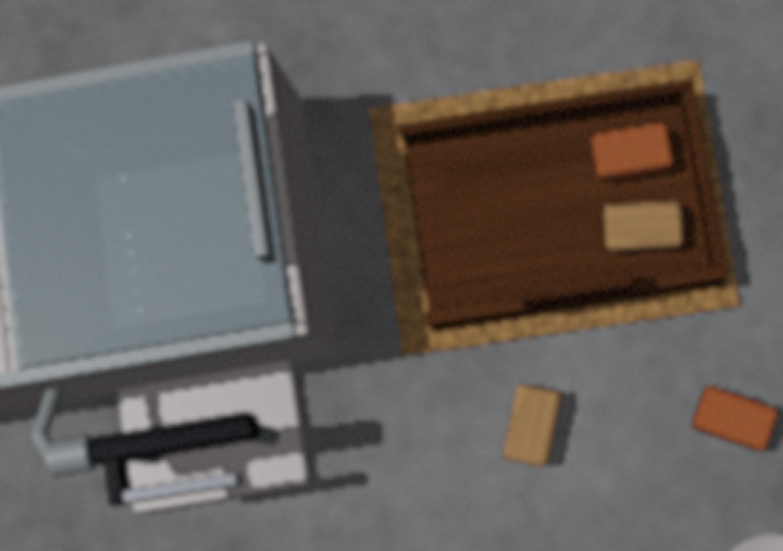

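```bash
python3 - <<'E'
from h import *
c=dict(np.load("top0.npz")); P=cloud(c)
hsv=cv2.cvtColor(c["img"],cv2.COLOR_BGR2HSV); H,S,V=[hsv[...,i].astype(int) for i in range(3)]
z=P[...,2]; X=P[...,0];Y=P[...,1]; v,u=np.mgrid[0:480,0:640]
tb=(u>268)&(u<382)&(v>135)&(v<228)
tw=rect(P,tb&(z>.037)&(z<.053)&(S>60)&(V<110),"traywall"); print(tw)
print(rect(P,tb&(z>.07)&(z<.092),"traygrip"))
print(rect(P,(u>255)&(u<388)&(v>125)&(v<240)&(H>=12)&(H<26)&(S>70)&(V>90)&(z<.015),"mat"))
print(rect(P,tb&(z>.037)&(z<.053)&(u>372),"tray -y wall"))
sm=(z>.165)&(z<.19)&(u>205)&(u<230)&(v>135)&(v<210); q=P[sm][:,:2]
print(rect(P,sm,"strip"), np.rad2deg(np.arctan2(*np.linalg.svd(q-q.mean(0),full_matrices=False)[2][0][::-1])),q.mean(0))
ax=np.array([np.cos(np.radians(8)),np.sin(np.radians(8))]);s=P[...,:2]@ax
ctr=q.mean(0)@ax
hm=(z>.13)&(z<.152)&(abs(s-ctr)<.128)&(Y>.08)&(Y<.65)&(u>20)
r=cv2.morphologyEx(hm.astype(np.uint8),cv2.MORPH_OPEN,np.ones((5,5)))>0
print(rect(P,r,"hopper"))
hb=(u>155)&(u<240)&(v>250)&(v<290)
print(rect(P,hb&(V<60)&(z>.12)&(z<.15)&(v<272),"bar"))
print(rect(P,hb&(z>.12)&(z<.15)&(v>270)&(u>170)&(u<213),"trig"))
# ray-cast of bar/trigger pixels on plane z
def cast(uv,zp):
    K=np.array([[c["fx"],0,c["cx"]],[0,c["fy"],c["cy"]],[0,0,1.]])
    s=cv2.undistortPoints(np.array(uv,np.float32)[:,None],K,np.array([c["k1"],0,0,0.]))[:,0]
    d=np.c_[s[:,0],-s[:,1],-np.ones(len(s))]@Rcam(c).T; o=c["xyz"]
    return (o+d*((zp-o[2])/d[:,2])[:,None])[:,:2].round(4)
f=1/2.9
print("bar ends",cast([(130+90*f,110+448*f),(130+257*f,110+428*f)],.138))
print("trig ends",cast([(130+122*f,110+495*f),(130+236*f,110+480*f)],.138))
print("hop corners -y end",cast([(130+258*f,110+45*f),(130+305*f,110+332*f)],.14),cast([(46,255),(41,158)],.14))
E
```

```text
{'n': 'traywall', 'x': 0.6377, 'y': -0.0992, 'L': 250, 'W': 174, 'ang': -82.5, 'z': 0.0446}
{'n': 'traygrip', 'x': 0.5573, 'y': -0.1089, 'L': 90, 'W': 13, 'ang': -82.4, 'z': 0.0825}
{'n': 'mat', 'x': 0.6431, 'y': -0.1002, 'L': 271, 'W': 220, 'ang': -83.0, 'z': 0.0051}
{'n': 'tray -y wall', 'x': 0.6203, 'y': -0.2255, 'L': 109, 'W': 17, 'ang': -2.2, 'z': 0.0446}
{'n': 'strip', 'x': 0.6298, 'y': 0.1274, 'L': 120, 'W': 12, 'ang': 8.7, 'z': 0.18} -171.4408678698163 [0.62784241 0.12620328]
{'n': 'hopper', 'x': 0.6024, 'y': 0.3275, 'L': 443, 'W': 236, 'ang': -81.9, 'z': 0.1436}
{'n': 'bar', 'x': 0.4405, 'y': 0.1986, 'L': 132, 'W': 26, 'ang': -81.0, 'z': 0.1377}
{'n': 'trig', 'x': 0.4096, 'y': 0.1931, 'L': 91, 'W': 27, 'ang': -88.6, 'z': 0.1362}
bar ends [[0.4359 0.2591]
 [0.4478 0.1316]]
trig ends [[0.4002 0.2342]
 [0.4096 0.1476]]
hop corners -y end [[0.7436 0.1313]
 [0.5186 0.0947]] [[0.4625 0.5282]
 [0.688  0.5529]]
```

```bash
cat >> h.py <<'E'
HY=8.5; HC=np.array([.6175,.2236,0]); TY=7.5; TC=np.array([.6375,-.0992,.004])
RH=Ro.from_euler('z',HY,degrees=True).as_matrix(); RT=Ro.from_euler('z',TY,degrees=True).as_matrix()
def hop(x,y,z): return HC+RH@np.array([x,y,z],float)
def tray(x,y,z): return TC+RT@np.array([x,y,z],float)
def down(yaw): return [180,0,yaw]
def bestyaw(pos,yaw):
    """of the two equal grasps, the one with the smaller last-joint travel"""
    q0=robot.observe()["q"]; o=[]
    for y in (yaw,yaw+180):
        y=(y+180)%360-180; q=kin.ik(list(pos),down(y))
        if q is not None: o.append((np.abs(np.array(q)-q0).max()+ .3*abs(q[5]),y))
    return min(o)[1]
def traygrip_pose(center,yaw,th,flip):
    """TCP pose holding the tray (pinch at grip, TCP 19 mm beyond) with tray at center, yaw, tipped th"""
    R=Ro.from_euler('z',yaw,degrees=True)*Ro.from_euler('x',-th,degrees=True)
    p=center+R.apply([-.080,0,.066-.019])
    Rt=R*Ro.from_euler('xyz',down(90*flip),degrees=True)
    return p,Rt.as_euler('xyz',degrees=True)
def pour_pose(th,flip,lip=(0,-.055,.175)):
    R=Ro.from_euler('z',HY,degrees=True)*Ro.from_euler('x',-th,degrees=True)
    return traygrip_pose(hop(*lip)-R.apply([0,.125,0]),HY,th,flip)
E
python3 - <<'E'
from h import *
for f in(1,-1):
    print("flip",f)
    for th in range(0,71,10):
        p,o=pour_pose(th,f); q=kin.ik(list(p),list(o)); print(th,p.round(3),None if q is None else np.round(q))
    p,o=traygrip_pose(TC,TY,0,f); q=kin.ik(list(p),list(o)); print("pick",p.round(3),None if q is None else np.round(q))
    q=kin.ik(list(hop(-.189,0,.106)),down(HY+90*f)); print("squeeze",None if q is None else np.round(q))
# open the cover
o=robot.observe(); p=o["ee_pos"]; robot.servo_line([p[0],p[1],.32])
g=np.array([.6298,.1274,0]); d=RH@[0,1,0]
yw=bestyaw(g+[0,0,.26],HY); print("yaw",yw)
robot.movep(list(g+[0,0,.26]),down(yw)); claw.set_gripper(.04,30)
robot.servo_line(list(g+[0,0,.156]),rate=.12); claw.set_gripper(0,30)
o=robot.observe(); print(o["opening"],o["gripper_force"],o["ft_force"])
E
```

```text
flip 1
0 [0.565 0.034 0.222] [ 3. 12.  6. 84.  0. 85.]
10 [0.563 0.044 0.243] [ 10.  12.   8.  86. -10.  92.]
20 [0.561 0.057 0.262] [ 17.  13.  10.  90. -20.  99.]
30 [0.559 0.074 0.278] [ 24.  17.  13.  95. -29. 107.]
40 [0.556 0.093 0.291] [ 30.  21.  17. 102. -37. 117.]
50 [0.553 0.114 0.301] [ 35.  27.  20. 111. -43. 128.]
60 [0.55  0.136 0.307] None
70 [0.546 0.159 0.309] None
pick [ 0.558 -0.11   0.051] [-11.  14. -13.  63.   0.  71.]
squeeze [ 24.   3. -19.  68.   0. 106.]
flip -1
0 [0.565 0.034 0.222] [  3.  12.   6.  84.   0. -95.]
10 [0.563 0.044 0.243] [ 10.  12.   8.  86. -10. -88.]
20 [0.561 0.057 0.262] [ 17.  13.  10.  90. -20. -81.]
30 [0.559 0.074 0.278] [ 24.  17.  13.  95. -29. -73.]
40 [0.556 0.093 0.291] [ 30.  21.  17. 102. -37. -63.]
50 [0.553 0.114 0.301] [ 35.  27.  20. 111. -43. -52.]
60 [0.55  0.136 0.307] None
70 [0.546 0.159 0.309] None
pick [ 0.558 -0.11   0.051] [ -11.   14.  -13.   63.    0. -109.]
squeeze [ 24.   3. -19.  68.   0. -74.]
yaw -171.5
0.00034917911855521976 0.0 [ 0.63699803  0.06006387 -0.15844326]
```

```bash
python3 - <<'E'
from h import *
print(robot.observe()["ee_pos"],robot.observe()["tcp_rot"])
c=camera("scene"); P=cloud(c); a=c["img"][230:430,350:620]
cv2.imwrite("pics/s1.png",cv2.resize(a,None,fx=2.9,fy=2.9))
m=(P[...,2]>.16)&(P[...,2]<.19)&(P[...,1]>.05)&(P[...,1]<.4)&(P[...,0]>.5); print(m.sum(),rect(P,m))
E
```

```text
[0.62985396 0.12740435 0.15612142] [-1.79999989e+02  1.13071576e-02 -1.71499475e+02]
198 {'n': '', 'x': 0.6514, 'y': 0.1332, 'L': 79, 'W': 13, 'ang': 8.2, 'z': 0.1779}
```

View pics/s1.png

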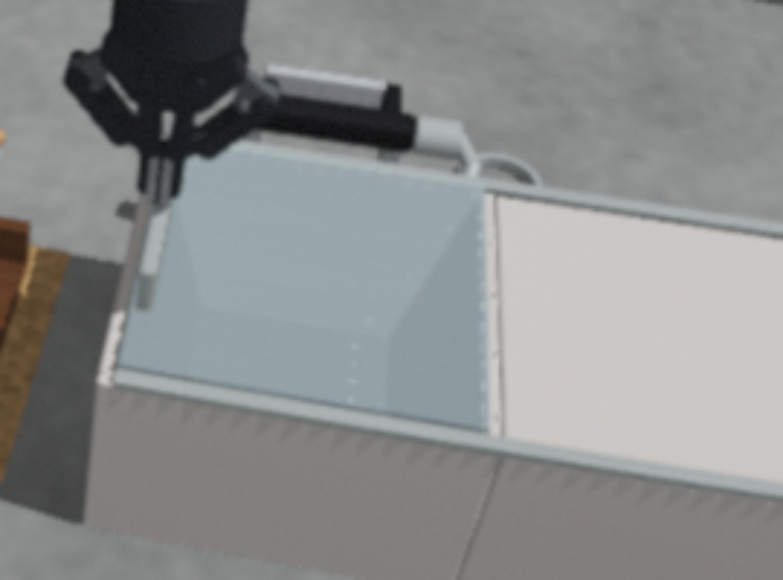

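```bash
python3 - <<'E'
from h import *
for w in (.06,.03,0):
    claw.set_gripper(w,30); o=robot.observe(); print(w,o["opening"],o["gripper_force"],o["ft_force"].round(2),o["clock"])
    c=camera("scene"); a=c["img"][240:360,360:460]; globals().setdefault("L",[]).append(cv2.resize(a,None,fx=2.6,fy=4))
cv2.imwrite("pics/s2.png",np.hstack(L))
E
```

```text
0.06 0.06017963627695545 0.0 [-0.27  0.01  0.12] 6.2583
0.03 0.030239306204391345 0.0 [ 0.69 -0.66 -0.84] 6.7083
0 0.0001800495912778589 0.0 [-0.19  0.65 -0.06] 7.1583
```

View pics/s2.png

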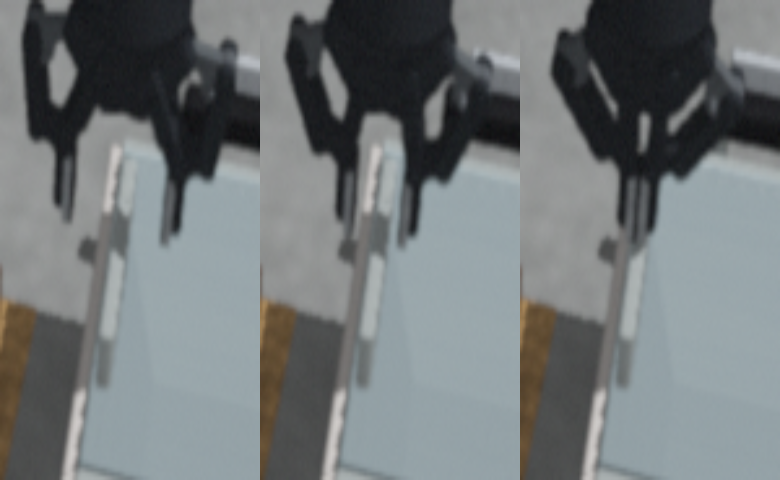

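```bash
python3 - <<'E'
from h import *
c=camera("scene"); P=cloud(c)
for v in range(280,312,3): print(v,[tuple((P[v,u]*1000).round().astype(int).tolist()) for u in (398,402,405,409)],c["img"][v,402].tolist())
E
```

```text
280 [(643, 117, 233), (643, 124, 235), (637, 128, 231), (642, 136, 239)] [31, 30, 27]
283 [(642, 117, 225), (644, 124, 230), (636, 128, 224), (641, 136, 230)] [35, 33, 32]
286 [(637, 117, 215), (641, 124, 221), (640, 129, 221), (641, 136, 224)] [97, 95, 91]
289 [(640, 118, 211), (642, 125, 215), (642, 130, 216), (642, 137, 218)] [97, 94, 91]
292 [(637, 118, 201), (641, 125, 207), (639, 130, 207), (634, 136, 205)] [98, 95, 92]
295 [(636, 118, 193), (641, 126, 200), (640, 131, 201), (634, 137, 198)] [105, 102, 99]
298 [(584, 107, 138), (640, 126, 192), (640, 132, 194), (635, 138, 192)] [98, 94, 90]
301 [(594, 110, 139), (585, 115, 134), (630, 130, 178), (610, 134, 161)] [106, 104, 99]
304 [(601, 112, 139), (605, 120, 145), (639, 133, 179), (602, 133, 146)] [129, 127, 121]
307 [(608, 114, 138), (646, 129, 177), (646, 135, 179), (609, 135, 146)] [160, 160, 154]
310 [(617, 117, 139), (654, 132, 178), (655, 137, 180), (616, 137, 146)] [174, 175, 167]
```

```bash
python3 - <<'E'
from h import *
p=robot.observe()["ee_pos"].copy(); f0=robot.observe()["ft_force"]
for i in range(14):
    p[2]-=.002; robot.servo_line(list(p),rate=.02); o=robot.observe(); f=o["ft_force"]-f0
    print(o["ee_pos"][2].round(4),f.round(1))
    if abs(f[2])>2.5: break
c=camera("scene"); P=cloud(c)
m=(np.abs(P[...,0]-.64)<.012)&(np.abs(P[...,1]-.128)<.012)&(c["img"].max(2)<115)
print(np.percentile(P[m][:,2],[0,2,10,50]),m.sum())
E
```

```text
0.1538 [0.8 0.2 0.2]
0.1518 [0.7 0.6 0. ]
0.1498 [-1.1  0.6 -0.5]
0.1495 [-2.7  0.1  6.5]
[0.1332594  0.1386836  0.1946252  0.25717504] 818
```

```bash
cat >> h.py <<'E'
DZ=.030   # fingertips measured this much above the reported TCP (touch on strip top, depth image)
E
python3 - <<'E'
from h import *
p=robot.observe()["ee_pos"].copy(); p[2]=.165; robot.servo_line(list(p)); claw.set_gripper(.04,30)
p[2]=.157-DZ; 
for z in (.145,.135,p[2]):
    p[2]=z; robot.servo_line(list(p),rate=.05); f=robot.observe()["ft_force"]; print(z,f.round(1))
    if abs(f[2])>4: raise SystemExit
claw.set_gripper(0,30); o=robot.observe(); print(o["opening"],o["gripper_force"])
if o["opening"]<.006: raise SystemExit
d=RH@[0,1,0]; q=p+.188*d; robot.servo_line(list(q),rate=.12)
for k in range(4):
    q=q+.001*d; robot.servo_line(list(q),rate=.02); f=robot.observe()["ft_force"]; print(f.round(1))
    if f@d<-6: break
claw.set_gripper(.04); q[2]=.28; robot.servo_line(list(q))
robot.movep([.55,.35,.35],down(robot.observe()["tcp_rot"][2]))
c=camera("top"); cv2.imwrite("pics/t3.png",c["img"]); P=cloud(c)
m=(P[...,2]>.165)&(P[...,2]<.19)&(P[...,1]>.25)&(P[...,1]<.4)&(P[...,0]>.54)&(P[...,0]<.7)
print(rect(P,m,"strip"))
for r in pieces(c): print(r)
E
```

```text
0.145 [-0.3 -0.4 -0.8]
0.135 [-0.  -0.1 -0.4]
0.127 [ 0.8  0.4 -0.8]
0.009543984907707675 32.10921049118042
[8.7 1.3 0.8]
[ 8.7 -1.6  0.7]
[ 8.1 -4.   0.9]
[ 9.  -7.8  1.7]
{'n': 'strip', 'x': 0.6036, 'y': 0.3143, 'L': 120, 'W': 13, 'ang': 8.8, 'z': 0.1793}
{'n': 'stone', 'x': 0.6807, 'y': -0.1576, 'L': 62, 'W': 37, 'ang': -83.9, 'z': 0.0391, 'px': (np.int64(347), np.int64(161))}
{'n': 'stone', 'x': 0.4549, 'y': -0.3789, 'L': 62, 'W': 34, 'ang': 77.0, 'z': 0.0286, 'px': (np.int64(442), np.int64(252))}
{'n': 'stone', 'x': 0.4542, 'y': -0.236, 'L': 61, 'W': 35, 'ang': 68.0, 'z': 0.0286, 'px': (np.int64(383), np.int64(254))}
{'n': 'brush', 'x': 0.6807, 'y': -0.1574, 'L': 60, 'W': 35, 'ang': -81.9, 'z': 0.0392, 'px': (np.int64(347), np.int64(161))}
{'n': 'brush', 'x': 0.617, 'y': -0.1651, 'L': 58, 'W': 33, 'ang': 88.7, 'z': 0.0389, 'px': (np.int64(353), np.int64(186))}
{'n': 'brush', 'x': 0.5701, 'y': -0.365, 'L': 62, 'W': 35, 'ang': -24.0, 'z': 0.0292, 'px': (np.int64(434), np.int64(205))}
{'n': 'brush', 'x': 0.4531, 'y': -0.0677, 'L': 61, 'W': 34, 'ang': -12.7, 'z': 0.0283, 'px': (np.int64(312), np.int64(257))}
{'n': 'brush', 'x': 0.4544, 'y': -0.2364, 'L': 59, 'W': 34, 'ang': 71.9, 'z': 0.0287, 'px': (np.int64(383), np.int64(254))}
{'n': 'brush', 'x': 0.4551, 'y': -0.3782, 'L': 61, 'W': 33, 'ang': 77.3, 'z': 0.0287, 'px': (np.int64(442), np.int64(252))}
```

View pics/t3.png

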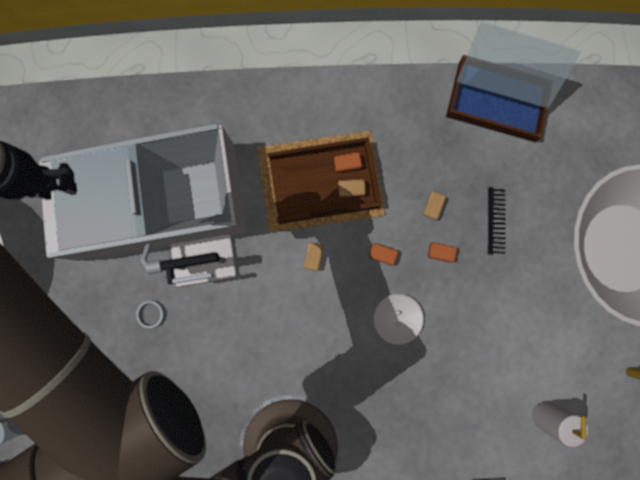

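```bash
cat >> h.py <<'E'
def guarded(p,z,step=.004,lim=4):
    p=np.array(p,float); f0=robot.observe()["ft_force"]
    while p[2]>z+1e-6:
        p[2]=max(z,p[2]-step); robot.servo_line(list(p),rate=.06)
        f=robot.observe()["ft_force"]-f0
        if abs(f[2])>lim: print("touch",p.round(4),f.round(1)); return False
    return True
def pick(r,tip=.008):
    g=np.array([r["x"],r["y"],0]); base=r["z"]-.028
    yw=bestyaw(g+[0,0,.15],r["ang"])
    claw.set_gripper(.062,30); robot.movep(list(g+[0,0,.16-DZ]),down(yw))
    z=base+tip-DZ; robot.servo_line(list(g+[0,0,z+.02]),rate=.15)
    ok=guarded(g+[0,0,z+.02],z)
    claw.set_gripper(0,40); o=robot.observe(); print("pick",r["n"],ok,"opening",o["opening"].round(4),o["gripper_force"].round(1),"t",round(o["clock"],1))
    robot.servo_line(list(g+[0,0,.16-DZ]),rate=.2)
    return robot.observe()["opening"]>.02
def place(tx,ty,tip=.008):
    p=tray(tx,ty,0); yw=bestyaw(p+[0,0,.15],TY)
    robot.movep(list([p[0],p[1],.16-DZ]),down(yw))
    z=.010+tip+.004-DZ
    robot.servo_line([p[0],p[1],z],rate=.12); claw.set_gripper(.052)
    robot.servo_line([p[0],p[1],.16-DZ],rate=.2)
def find(xy,near=.08):
    c=camera("top"); L=[r for r in pieces(c) if 50<r["L"]<75 and 27<r["W"]<45 and r["z"]<.033]
    L=[r for r in L if np.hypot(r["x"]-xy[0],r["y"]-xy[1])<near]
    return min(L,key=lambda r:np.hypot(r["x"]-xy[0],r["y"]-xy[1])) if L else None
E
python3 - <<'E'
from h import *
r=find((.453,-.0677)); print(r)
if pick(r): place(-.037,.014)
print(robot.observe()["ft_force"].round(1))
c=camera("top"); cv2.imwrite("pics/t4.png",c["img"][100:300,240:480].repeat(3,0).repeat(3,1))
for r in pieces(c): print(r)
E
```

```text
{'n': 'brush', 'x': 0.453, 'y': -0.0681, 'L': 61, 'W': 34, 'ang': -12.5, 'z': 0.0286, 'px': (np.int64(312), np.int64(257))}Traceback (most recent call last):
  File "<stdin>", line 3, in <module>
  File "h.py", line 73, in pick
    claw.set_gripper(0,40); o=robot.observe(); print("pick",r["n"],ok,"opening",o["opening"].round(4),o["gripper_force"].round(1),"t",round(o["clock"],1))
                                                                                ^^^^^^^^^^^^^^^^^^
AttributeError: 'float' object has no attribute 'round'
```

```bash
sed -i 's/o\["opening"\].round(4),o\["gripper_force"\].round(1)/round(o["opening"],4),round(float(o["gripper_force"]),1)/' h.py
python3 - <<'E'
from h import *
o=robot.observe(); print(o["opening"],o["gripper_force"],o["ee_pos"],o["ft_force"])
if o["opening"]<.03: raise SystemExit
p=o["ee_pos"]; robot.servo_line([p[0],p[1],.13],rate=.2); print(robot.observe()["opening"])
place(-.037,.014)
c=camera("top"); cv2.imwrite("pics/t4.png",c["img"][100:300,240:480].repeat(3,0).repeat(3,1))
for r in pieces(c): print(r)
E
```

```text
0.03687292273720542 41.53874695301056 [ 0.45327657 -0.06815098 -0.02114112] [-0.47472681 -0.24837954  2.18318768]
0.0365924852844626
{'n': 'stone', 'x': 0.6839, 'y': -0.1757, 'L': 34, 'W': 27, 'ang': -0.0, 'z': 0.0391, 'px': (np.int64(355), np.int64(159))}
{'n': 'stone', 'x': 0.4544, 'y': -0.2369, 'L': 62, 'W': 35, 'ang': 68.4, 'z': 0.0287, 'px': (np.int64(383), np.int64(254))}
{'n': 'brush', 'x': 0.748, 'y': -0.2, 'L': 48, 'W': 35, 'ang': -85.4, 'z': 0.0056, 'px': (np.int64(363), np.int64(135))}
{'n': 'brush', 'x': 0.6834, 'y': -0.1752, 'L': 34, 'W': 26, 'ang': 5.0, 'z': 0.0391, 'px': (np.int64(355), np.int64(159))}
{'n': 'brush', 'x': 0.6207, 'y': -0.1722, 'L': 44, 'W': 26, 'ang': 88.7, 'z': 0.039, 'px': (np.int64(353), np.int64(184))}
{'n': 'brush', 'x': 0.553, 'y': -0.197, 'L': 98, 'W': 16, 'ang': -82.3, 'z': 0.0046, 'px': (np.int64(365), np.int64(215))}
{'n': 'brush', 'x': 0.4545, 'y': -0.2365, 'L': 60, 'W': 34, 'ang': 69.3, 'z': 0.0287, 'px': (np.int64(383), np.int64(254))}
```

View pics/t4.png

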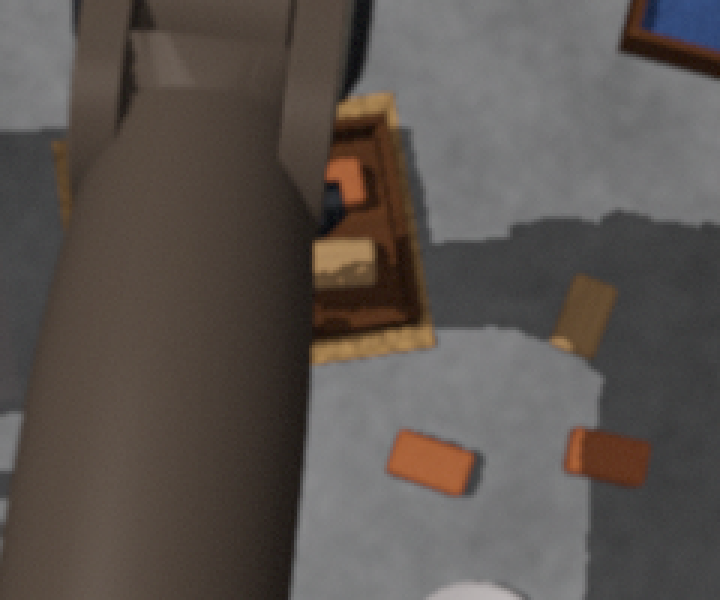

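```bash
cat >> h.py <<'E'
def loose(c):
    P=cloud(c); S=cv2.cvtColor(c["img"],cv2.COLOR_BGR2HSV)[...,1]; z=P[...,2]
    m=(z>.019)&(z<.036)&(S>80)&(P[...,0]>.25)&(P[...,0]<.85)&(P[...,1]>-.5)&(P[...,1]<.12)
    v=tray(0,0,0); q=(P-v)@RT; m&=~((np.abs(q[...,0])<.1)&(np.abs(q[...,1])<.14))
    return [rect(P,b,"piece") for b in blobs(m,80)]
def find(xy,near=.08):
    L=[r for r in loose(camera("top")) if 50<r["L"]<78 and 27<r["W"]<48 and np.hypot(r["x"]-xy[0],r["y"]-xy[1])<near]
    return min(L,key=lambda r:np.hypot(r["x"]-xy[0],r["y"]-xy[1])) if L else None
E
python3 - <<'E'
from h import *
print(loose(camera("top")))
for xy,t in (((.4544,-.2365),(.037,.014)),((.4547,-.3789),(-.037,.080)),((.570,-.3648),(.037,.080))):
    r=find(xy); print(r)
    if r is None or not pick(r): print("STOP"); break
    place(*t)
o=robot.observe()
robot.movep([.25,.35,.3],o["tcp_rot"]); 
c=camera("top"); cv2.imwrite("pics/t5.png",c["img"][100:300,240:480].repeat(3,0).repeat(3,1))
print(loose(c)); P=cloud(c)
for r in pieces(c): print(r, ((np.array([r["x"],r["y"],0])-TC)@RT).round(3)[:2])
print(robot.observe()["clock"])
E
```

```text
[{'n': 'piece', 'x': 0.5695, 'y': -0.3659, 'L': 63, 'W': 38, 'ang': -23.2, 'z': 0.0287}, {'n': 'piece', 'x': 0.4541, 'y': -0.2371, 'L': 65, 'W': 38, 'ang': 69.4, 'z': 0.0285}, {'n': 'piece', 'x': 0.4544, 'y': -0.3797, 'L': 66, 'W': 38, 'ang': 78.7, 'z': 0.0282}]
{'n': 'piece', 'x': 0.454, 'y': -0.2372, 'L': 64, 'W': 38, 'ang': 69.0, 'z': 0.0283}
pick piece True opening 0.0371 42.1 t 28.5
{'n': 'piece', 'x': 0.482, 'y': -0.3523, 'L': 62, 'W': 38, 'ang': 74.1, 'z': 0.0286}
pick piece True opening 0.0372 42.2 t 37.4
{'n': 'piece', 'x': 0.5691, 'y': -0.3657, 'L': 64, 'W': 38, 'ang': -21.9, 'z': 0.029}
pick piece True opening 0.0373 41.4 t 46.2
[]
{'n': 'stone', 'x': 0.6758, 'y': -0.0812, 'L': 60, 'W': 34, 'ang': 7.5, 'z': 0.0388, 'px': (np.int64(316), np.int64(164))} [0.04  0.013]
{'n': 'stone', 'x': 0.6802, 'y': -0.1575, 'L': 61, 'W': 35, 'ang': -80.1, 'z': 0.039, 'px': (np.int64(347), np.int64(161))} [ 0.035 -0.063]
{'n': 'stone', 'x': 0.5919, 'y': -0.0256, 'L': 61, 'W': 34, 'ang': 7.8, 'z': 0.0388, 'px': (np.int64(293), np.int64(199))} [-0.036  0.079]
{'n': 'brush', 'x': 0.7486, 'y': 
[... 520 characters left out ...]
]
{'n': 'brush', 'x': 0.665, 'y': -0.0155, 'L': 60, 'W': 33, 'ang': 5.7, 'z': 0.0387, 'px': (np.int64(288), np.int64(169))} [0.038 0.079]
{'n': 'brush', 'x': 0.6148, 'y': -0.1648, 'L': 58, 'W': 33, 'ang': 88.3, 'z': 0.039, 'px': (np.int64(351), np.int64(187))} [-0.031 -0.062]
{'n': 'brush', 'x': 0.6005, 'y': -0.0905, 'L': 59, 'W': 33, 'ang': 6.3, 'z': 0.039, 'px': (np.int64(320), np.int64(194))} [-0.036  0.013]
{'n': 'brush', 'x': 0.5915, 'y': -0.0255, 'L': 60, 'W': 33, 'ang': 9.2, 'z': 0.0388, 'px': (np.int64(293), np.int64(199))} [-0.036  0.079]
{'n': 'brush', 'x': 0.546, 'y': -0.1458, 'L': 57, 'W': 12, 'ang': -83.6, 'z': 0.005, 'px': (np.int64(344), np.int64(218))} [-0.097 -0.034]
53.0417
```

View pics/t5.png

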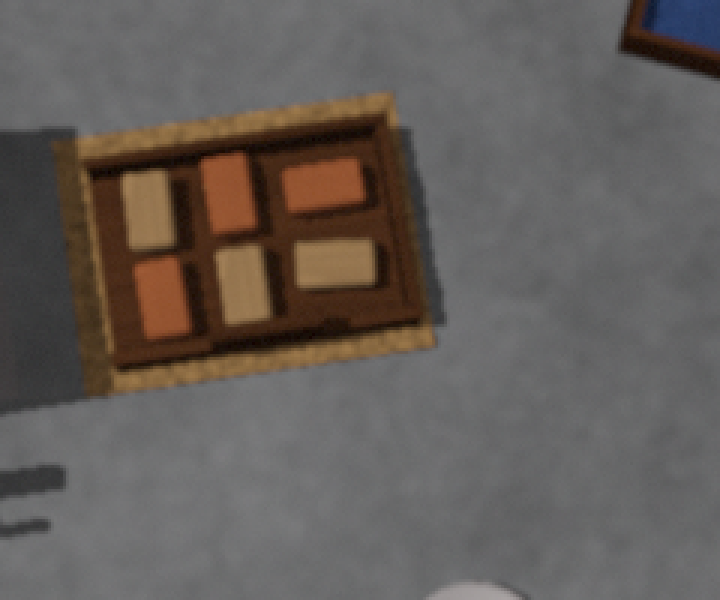

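```bash
python3 - - <<'E'
s=open('h.py').read()
s=s.replace("    p=center+R.apply([-.080,0,.066-.019])","    p=center+R.apply([-.080,0,.066-.019-DZ])")
s=s.replace('lip=(0,-.055,.175)','lip=(0,-.045,.175)')
open('h.py','w').write(s)
E
python3 - <<'E'
from h import *
p,o=traygrip_pose(TC,TY,0,1); q=kin.ik(list(p+[0,0,.1]),list(o)); f=1
p2,o2=traygrip_pose(TC,TY,0,-1); print(o,o2,p)
robot.movep(list(p+[0,0,.11]),list(o)); claw.set_gripper(.045,110)
robot.servo_line(list(p+[0,0,.03]),rate=.15); print(guarded(p+[0,0,.03],p[2]))
claw.set_gripper(0,110); ob=robot.observe(); print(ob["opening"],ob["gripper_force"],ob["ft_force"].round(1),ob["q"].round(0))
for ly,lz in((-.045,.175),(-.045,.2),(-.065,.175),(-.065,.165),(-.08,.165),(-.08,.2),(-.065,.24)):
    L=[]
    for th in(50,55,60,65,70):
        pp,oo=pour_pose(th,1,(0,ly,lz)); k=kin.ik(list(pp),list(oo)); L.append(None if k is None else np.round(k[[3,4]] if isinstance(k,np.ndarray) else k[3:5]))
    print(ly,lz,L)
E
```

```text
[180.    0.   97.5] [180.    0.  -82.5] [ 0.55818441 -0.1096421   0.021     ]
True
0.010277366645448222 108.02729487419128 [-2.2  0.8  3.9] [-11.  15. -15.  59.  -0.  71.]
-0.045 0.175 [array([107., -44.]), array([112., -47.]), None, None, None]
-0.045 0.2 [array([110., -44.]), array([115., -47.]), None, None, None]
-0.065 0.175 [array([105., -45.]), array([110., -47.]), array([115., -50.]), None, None]
-0.065 0.165 [array([104., -45.]), array([109., -47.]), array([114., -50.]), None, None]
-0.08 0.165 [array([103., -45.]), array([107., -48.]), array([113., -51.]), None, None]
-0.08 0.2 [array([107., -45.]), array([112., -48.]), None, None, None]
-0.065 0.24 [array([114., -45.]), None, None, None, None]
```

```bash
python3 - <<'E'
from h import *
p,o=traygrip_pose(TC,TY,0,1)
robot.servo_line(list(p+[0,0,.03]),rate=.06); print(robot.observe()["opening"],robot.observe()["ft_force"].round(1),robot.observe()["wrist_torque"].round(2))
robot.servo_line(list(p+[0,0,.21]),rate=.12)
pp,oo=pour_pose(0,1,(0,-.06,.2)); robot.servo_line(list(pp),list(oo),rate=.12)
for th in(5,10,15):
    pp,oo=pour_pose(th,1,(0,-.06,.19)); robot.servo_line(list(pp),list(oo),rate=.08)
c=camera("scene"); cv2.imwrite("pics/s6.png",c["img"]); print(robot.observe()["clock"],robot.observe()["opening"])
E
```

```text
0.010321581743217904 [ 0.2  0.3 -6. ] [-0.07  0.4  -0.02]
62.9417 0.010292592562130014
```

View pics/s6.png

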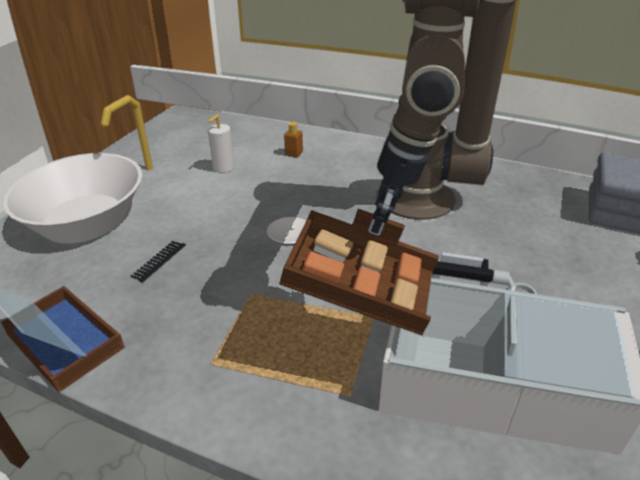

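```bash
cat >> h.py <<'E'
def lipcheck():
    c=camera("scene"); P=cloud(c); hsv=cv2.cvtColor(c["img"],cv2.COLOR_BGR2HSV)
    q=(P-HC)@RH; m=(hsv[...,0]<20)&(hsv[...,1]>100)&(q[...,2]>.15)&(np.abs(q[...,0])<.11)&(np.abs(q[...,1])<.2)
    m=cv2.erode(m.astype(np.uint8),np.ones((3,3)))>0
    k=q[m]; i=k[:,1]>np.percentile(k[:,1],99); print("lip hopper-frame",k[i].mean(0).round(3),"x range",np.percentile(k[:,0],[1,99]).round(3))
E
python3 - <<'E'
from h import *
lipcheck()
for th in(20,25,30):
    pp,oo=pour_pose(th,1,(0,-.06,.18)); robot.servo_line(list(pp),list(oo),rate=.1)
lipcheck()
print(robot.observe()["opening"],robot.observe()["wrist_torque"].round(2))
E
```

```text
lip hopper-frame [ 0.009 -0.055  0.22 ] x range [-0.077  0.088]
lip hopper-frame [ 0.003 -0.046  0.212] x range [-0.077  0.088]
0.010709433377911363 [0.99 0.58 0.1 ]
```

```bash
python3 - <<'E'
from h import *
for th in(35,40,45,50,54,57):
    pp,oo=pour_pose(th,1,(0,-.06,.172)); robot.servo_line(list(pp),list(oo),rate=.1)
robot.wait(1.0)
lipcheck(); o=robot.observe(); print(o["opening"],o["wrist_torque"].round(2),o["ft_force"].round(1),o["clock"])
c=camera("scene"); cv2.imwrite("pics/s7.png",c["img"])
E
```

```text
lip hopper-frame [ 0.03  -0.034  0.199] x range [-0.077  0.088]
0.010422471504734635 [ 1.22  0.26 -0.04] [-0.7 -0.  -2.3] 66.3833
```

View pics/s7.png

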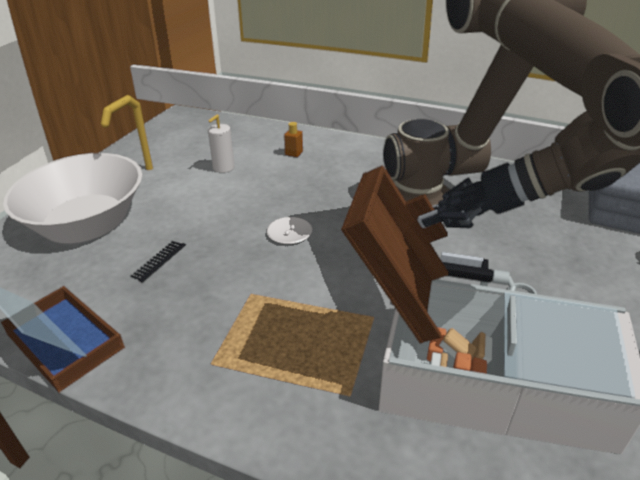

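The tray is empty (wrist load is down to the tray's own weight) and the pieces lie in the hopper around (460,350). Next I'll check the pile height before tipping back.

```bash
cat >> h.py <<'E'
def pile(n="scene"):
    c=camera(n); P=cloud(c); hsv=cv2.cvtColor(c["img"],cv2.COLOR_BGR2HSV)
    q=(P-HC)@RH; m=(hsv[...,1]>80)&(hsv[...,0]<25)&(hsv[...,2]>60)&(np.abs(q[...,0])<.107)&(np.abs(q[...,1])<.107)&(q[...,2]<.18)
    v,u=np.where(m); print(n,"pile n",m.sum(),"z pct",np.percentile(q[m][:,2],[50,90,97,99.5]).round(3),"y",np.percentile(q[m][:,1],[1,99]).round(3)); return c
E
python3 - <<'E'
from h import *
pile("scene"); pile("top")
for th in(45,30,15,0):
    pp,oo=pour_pose(th,1,(0,-.06,.2)); robot.servo_line(list(pp),list(oo),rate=.12)
p,o=traygrip_pose(TC,TY,0,1)
robot.servo_line(list(p+[0,0,.21]),list(o),rate=.12)
c=pile("top"); cv2.imwrite("pics/t8.png",c["img"][100:280,20:420].repeat(2,0).repeat(2,1)); pile("scene"); print(robot.observe()["ft_force"].round(1))
E
```

```text
scene pile n 1507 z pct [0.072 0.094 0.095 0.177] y [-0.054  0.067]
top pile n 412 z pct [0.073 0.095 0.175 0.18 ] y [-0.059  0.063]
top pile n 1680 z pct [0.07  0.094 0.096 0.098] y [-0.043  0.064]
scene pile n 1587 z pct [0.071 0.093 0.095 0.096] y [-0.039  0.067]
[-0.4  0.4 -1.5]
```

View pics/t8.png

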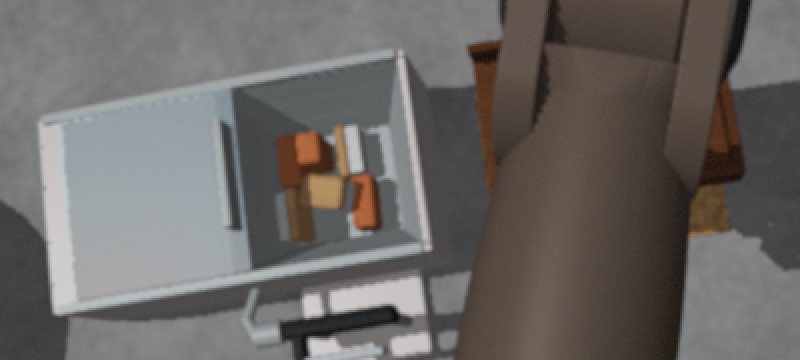

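All six pieces are in the hopper: stones near (290,160), (308,148) and (367,200), brushes near (348,148), (325,190) and (298,215), and the top of the pile is under 0.10 m. Next I set the tray down and shut the cover.

```bash
python3 - <<'E'
from h import *
p,o=traygrip_pose(TC,TY,0,1)
robot.servo_line(list(p+[0,0,.02]),rate=.12); guarded(p+[0,0,.02],p[2]-.001,.003,3)
claw.set_gripper(.045,30); robot.servo_line(list(p+[0,0,.14]),rate=.12); robot.wait(.3)
d=RH@[0,1,0]; g=np.array([.6036,.3143,0])
yw=bestyaw(g+[0,0,.26],HY); robot.movep(list(hop(0,0,.3)),down(yw))
robot.servo_line(list(g+[0,0,.26-DZ]),rate=.2)
claw.set_gripper(.04,30)
robot.servo_line(list(g+[0,0,.19-DZ]),rate=.15); print(guarded(g+[0,0,.19-DZ],.157-DZ))
claw.set_gripper(0,30); ob=robot.observe(); print(ob["opening"])
q=g+[0,0,.157-DZ]
if ob["opening"]>.006:
    q=q-.186*d; robot.servo_line(list(q),rate=.12)
    for k in range(8):
        q=q-.001*d; robot.servo_line(list(q),rate=.02); f=robot.observe()["ft_force"]; print((f@d).round(1),end=" ")
        if f@d>6: break
claw.set_gripper(.04); q[2]=.27; robot.servo_line(list(q))
sq=hop(-.189,0,0); 
robot.movep(list(sq+[0,0,.25]),down(bestyaw(sq+[0,0,.25],HY+90)))
c=camera("top"); cv2.imwrite("pics/t9.png",c["img"][100:300,20:420].repeat(2,0).repeat(2,1)); P=cloud(c)
m=(P[...,2]>.165)&(P[...,2]<.19)&(P[...,1]>.06)&(P[...,1]<.4)&(P[...,0]>.54)&(P[...,0]<.72)
print(rect(P,m,"strip"),robot.observe()["clock"])
E
```

```text
touch [ 0.5582 -0.1096  0.02  ] [-1.1  0.4  8.3]
True
0.009467860532222734
5.7 10.4 {'n': 'strip', 'x': 0.6298, 'y': 0.1263, 'L': 121, 'W': 11, 'ang': 8.4, 'z': 0.18} 85.65
```

View pics/t9.png

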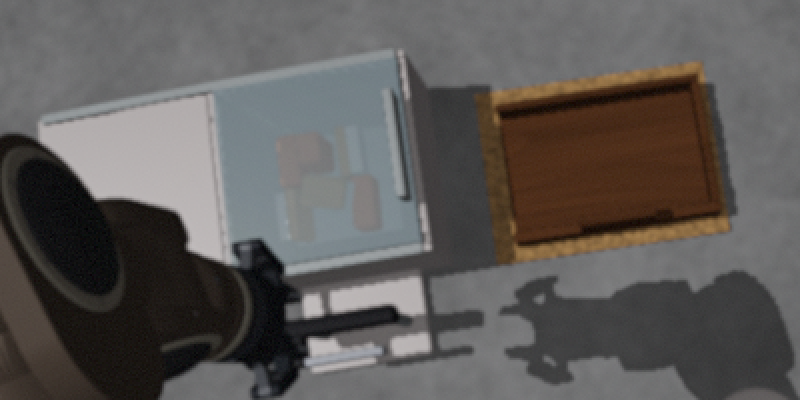

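The cover is shut (strip back at (395,145)) and the empty tray is flat on its mat at (610,160). Next is the trigger.

```bash
python3 - <<'E'
from h import *
sq=hop(-.189,0,0); claw.set_gripper(.085,40)
robot.servo_line(list(sq+[0,0,.16-DZ]),rate=.15); ok=guarded(sq+[0,0,.16-DZ],.106-DZ); print(ok)
if ok:
    claw.set_gripper(.036,40); o=robot.observe(); print(o["opening"],o["gripper_force"],o["ft_force"].round(1))
    robot.wait(.5); print(robot.observe()["opening"])
    c=camera("scene"); cv2.imwrite("pics/s10.png",c["img"][200:400,330:600].repeat(2,0).repeat(2,1))
    claw.set_gripper(.085)
robot.servo_line(list(sq+[0,0,.25]),rate=.15)
E
```

```text
True
0.044391446762153265 45.751821622252464 [ 3.  -2.   5.4]
0.04403126893573244
```

View pics/s10.png

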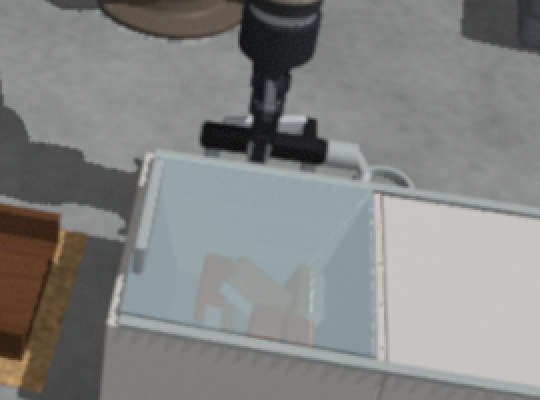

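```bash
python3 - <<'E'
from h import *
sq=hop(-.189,-.015,0); claw.set_gripper(.085,60)
robot.servo_line(list(sq+[0,0,.16-DZ]),rate=.15); ok=guarded(sq+[0,0,.16-DZ],.106-DZ); print(ok)
if ok:
    claw.set_gripper(.03,60); robot.wait(.5); print(robot.observe()["opening"],robot.observe()["gripper_force"])
    claw.set_gripper(.085)
robot.servo_line(list(sq+[0,0,.25]),rate=.15)
robot.movep([.3,.05,.35],robot.observe()["tcp_rot"]); robot.wait(.5)
c=camera("top"); cv2.imwrite("pics/t11.png",c["img"][100:300,100:420].repeat(2,0).repeat(2,1)); P=cloud(c)
m=(P[...,2]>.165)&(P[...,2]<.19)&(P[...,1]>.06)&(P[...,1]<.4)&(P[...,0]>.54)&(P[...,0]<.72); print(rect(P,m,"strip"))
hsv=cv2.cvtColor(c["img"],cv2.COLOR_BGR2HSV); v,u=np.mgrid[0:480,0:640]
print(rect(P,(u>265)&(u<385)&(v>130)&(v<230)&(P[...,2]>.037)&(P[...,2]<.053)&(hsv[...,1]>60)&(hsv[...,2]<110),"traywall"),robot.observe()["clock"])
E
```

```text
True
0.03917997735942981 62.36806333065033
{'n': 'strip', 'x': 0.6295, 'y': 0.126, 'L': 120, 'W': 11, 'ang': 8.2, 'z': 0.18}
{'n': 'traywall', 'x': 0.6383, 'y': -0.099, 'L': 251, 'W': 173, 'ang': -82.2, 'z': 0.0446} 102.3083
```

View pics/t11.png

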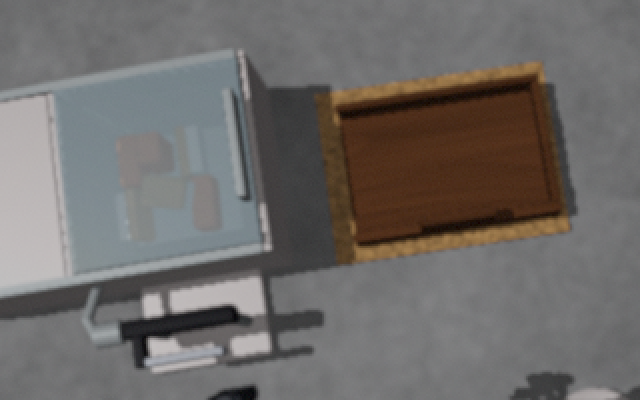

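The finger opening of 39 mm nearer the trigger's free end matches the trigger at its stop. The picture shows the cover shut (strip at (235,140)), the trigger back out at (185,355) and the tray on its mat at (450,155).

```bash
python3 -c "
from h import *
print(job.hand_in())"
```

```text
the job is handed in; nothing more can be done
None
```

I handed the job in at about 102 s, with no verdict returned: all six pieces are in the hopper, the cover is shut, the empty tray is back on its mat, and the trigger was squeezed home and is back out (I squeezed it a second time to confirm).

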